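# Dispense a measured shot into the jug at the urchin bench

## Task

Dispense a measured shot from the bottle-top dispenser into the handled plastic jug: set the blank black selector collar below the plunger to the second click clockwise from its anticlockwise end stop, and stand the jug upright on the bench under the spout, nozzle well inside the round of its mouth. Only then, with the jug let go, press the plunger down through its soft first stop and on to the stiffer second stop, hold it on the bottom for a moment and let it come all the way up again. Leave the jug standing under the spout, the collar as set, and the other things on the bench where they are.

Things in the scene. Friction and masses are not known exactly. Their poses are not given: they have to be found in the camera images.
- dispenser: bottle-top dispenser on a 70 mm amber bottle clamped to a round steel foot (114 mm wide, 8 mm thick); it stands fast. Origin: centre of the foot's underside, on the upright axis of bottle, collar and plunger; spout along its own -x. White valve block 36 mm wide, 156 to 186 mm high; grey barrel 37 mm wide above it to 236 mm; thin air inlet to 52 mm along +x at 171 mm
- spout (a point): lower end of the spout's nozzle (11 mm wide), 125 mm above the bench and 120 mm from the dispenser's axis along its own -x. The spout, a white tube 8 mm thick, leaves the valve block level at 171 mm height and bends down at its end
- selector (a joint): angle (rad) of the selector collar about the dispenser's upright axis: 0 at the anticlockwise end stop (seen from above), growing clockwise to the other end stop at 1.5. It clicks into rest every 0.30 (the second click is 0.60), takes about 0.07 N m to move on, and if let go between clicks settles into the nearest. It starts between the third and the fifth click
- selector_grip (a point): centre of the selector collar, on the dispenser's axis, 217 mm above the bench: a plain black finely ribbed ring, diameter 46 mm, 26 mm high (204 to 230 mm), coaxial with the plunger that stands above it; gripped from above with a finger either side of the plunger
- plunger_top (a point): centre of the top of the plunger's white round button (diameter 32 mm, 12 mm thick, on an 11 mm steel rod), 53 mm above the centre of the collar, on the dispenser's axis and 270 mm above the bench when the plunger is up; it goes straight down 20 mm in all
- dose (a joint): first part of the plunger's travel in m: 0 up, 0.014 at the soft first stop; its light spring takes about 2 N at the top and 4 N at the first stop, and brings the plunger back up by itself
- blowout (a joint): second part of the plunger's travel in m, beyond the first stop: 0 until about 6 N is reached, then against a stiffer spring to 0.006 at the solid second stop, where about 11 N is needed; springs back by itself
- jug: off-white plastic jug, the only vessel with a handle: height 90 mm, outer diameter 58 mm at the foot and 71 mm at the rim, wall 3 mm, open at the top, about 75 g. Origin: centre of its underside, z up through its mouth. The handle is on its own +y side, a small pouring lip on -y
- jug_handle (a point): middle of the upright bar of the jug's handle, 62 mm from the jug's axis along its own +y, 50 mm above its foot. The bar is 9 mm thick along the jug's x (pinch it so), 10 mm along y, 56 mm high (22 to 78 mm above the foot); two arms 9 mm thick join it to the wall
- beaker_small: bystander: small empty glass beaker, 50 mm wide, 70 mm high; origin under its centre
- beaker_big: bystander: empty glass beaker, 76 mm wide, 100 mm high; origin under its centre
- urchin_a: bystander: black sea urchin sitting on a glass beaker 60 mm wide; about 100 mm over the spines, 150 mm high in all; origin under the beaker's centre
- urchin_b: bystander: another sea urchin on a beaker, the same size; origin under the beaker's centre
- dishes: bystander: stack of three clear round dishes, 93 mm wide, 43 mm high; origin under its centre
- forceps: bystander: steel forceps lying flat, 125 mm long along its own x, 8 mm high; origin under its middle
- wash_bottle: bystander: white squeeze bottle with a bent tube, 62 mm wide, 185 mm high; origin under its centre

How it is judged:
By the outcome, as a careful person would: the job done as asked, in the order asked, and still so for the second after the job is handed in, with the robot touching nothing.
It also fails if it takes over 72 s, if anything falls off the work surface, if the arm or the gripper's body presses on something with over 40 N, if the wrist force passes 120 N, or if a joint passes its speed limit or range.

## Robot

A 7-joint arm with a two-finger parallel gripper is mounted at the origin on the work surface. World frame = base frame: x ahead of the robot, y to its left, z up, the work surface at z = 0. Lengths are in m, angles in rad, forces in N, time in s.
With the tool pointing down it reaches from about 0.4 to 0.9 m from the base axis. Payload 5.5 kg.
Tool frame: the origin (TCP) lies midway between the tips of the shut fingers; the grasp point (between the pads) lies 19 mm behind it; z points along the fingers, y is the line along which they close (so a half turn about z gives the same grasp; the last joint's range is limited). The gripper opens to 92 mm and grips with 3 to 60 N. Pads are 19 mm wide; open, the fingers measure 130 mm over their backs; the gripper's body (75 mm by 190 mm) begins 47 mm behind the grasp point.
Start: joints at [-1.085, 0.501, -0.427, 1.55, 0.221, 1.138, -0.21], TCP at [0.144, 0.634, 0.227] pointing down, gripper open.
Joint ranges: [-2.88, 2.88], [-0.31, 2.03], [-1.54, 1.56], [0.2, 2.42], [-1.41, 4.55], [0.19, 2.02], [-2.57, 2.57]. Speed limits (rad/s): [2.57, 2.57, 3.14, 3.14, 3.14, 3.14, 3.14].

## Interface

Orientations are given as a unit quaternion [w, x, y, z].
In Python, from rig import r, imaging gives the robot as it stands. Calls block until the motion is done:
- r.move_to(position, orientation): joint-space move of the TCP to a pose.
- r.move_linear(position, frame=None, feed=0.15): straight line of the TCP; frame=None keeps the orientation; feed is the mean speed in m/s.
- r.move_j(angles): joint-space move.
- r.move_gripper(opening): finger opening in m; the grip force is fixed at half the most; returns when the fingers have stopped.
- r.wait(seconds).
- r.solve_ik(position, orientation): joint angles nearest the present ones, or None.
- imaging.snapshot(name): name is "side" or "top"; returns a dict with "img" (480x640x3 uint8, red, green, blue), "vfov" (degrees; the focal length in pixels is half the picture's height over the tangent of half this angle, whatever the lens; pixels are square), "cx", "cy" (the principal point, pixels), "distortion" ([k1, k2, p1, p2, k3] as OpenCV has them; the pictures are not rectified), "camera_from_world" (4x4, takes a point from world to camera coordinates). Camera axes: x right, y up, looking along -z (the intrinsics and any distortion apply to the point x, -y, -z); pixel columns grow to the right and rows downward; lengths in m; the calibration is good to about 2 mm. A picture is of the moment at which its call begins. There is no depth.
A pose or a line that the arm cannot do raises r.IKError and nothing moves.
- r.sign_off(): hands the job in; it is judged then, once.
Readings, each from a call of its own:
- r.read_time(): time.
- r.read_qpos(): joint angles.
- r.read_joint_velocities(): joint speeds.
- r.read_joint_torque(): joint torques, N m.
- r.read_eef_pos(): TCP position.
- r.read_tcp_rot(): TCP orientation.
- r.read_contact_force(): force on the tool from outside, world axes, zero at the start.
- r.read_ft_torque(): the same for the moment, N m.
- r.read_gripper_width(): finger opening in m.
- r.read_grasp_force(): force on a finger pad.
Only numpy, scipy, OpenCV 4.12 (cv2) and the standard library are available. Lean on these libraries where they do the work, as an engineer would, in place of code of your own. Each camera call takes 0.05 s, during which the arm holds its last target. There are 200 camera calls.

## Working session

There is one attempt and no reset: what is moved stays moved. The work goes in short steps, each a Python script; the robot and the scene stay as the last script left them, time stands still between calls to the robot, and variables do not carry over. Pictures are saved under pics/ and viewed, at most 10 in all, crops included, and the job is handed in when it is done.

```bash
ls; mkdir -p pics; cat > h.py <<'E'
import numpy as np, cv2, pickle
from rig import r, imaging
def snap(n,f=None):
    s=imaging.snapshot(n)
    if f: cv2.imwrite('pics/'+f,s['img'][:,:,::-1])
    return s
def K(s):
    f=240/np.tan(np.radians(s['vfov']/2)); return np.array([[f,0,s['cx']],[0,f,s['cy']],[0,0,1.]])
F=np.diag([1.,-1,-1])
def ray(s,uv):
    p=cv2.undistortPoints(np.array([[uv]],float),K(s),np.array(s['distortion'],float))[0,0]
    T=np.array(s['camera_from_world']); R,t=T[:3,:3],T[:3,3]
    d=R.T@F@np.array([p[0],p[1],1]); return -R.T@t,d/np.linalg.norm(d)
def onz(s,uv,z):
    o,d=ray(s,uv); return o+d*(z-o[2])/d[2]
def tri(s1,u1,s2,u2):
    o,d=ray(s1,u1);p,e=ray(s2,u2)
    a=np.linalg.lstsq(np.c_[d,-e],p-o,rcond=None)[0]
    A,B=o+a[0]*d,p+a[1]*e; return (A+B)/2,np.linalg.norm(A-B)
def proj(s,P):
    T=np.array(s['camera_from_world']); P=np.atleast_2d(P)
    R=F@T[:3,:3]; t=F@T[:3,3]
    return cv2.projectPoints(np.array(P,float),cv2.Rodrigues(R)[0],t,K(s),np.array(s['distortion'],float))[0][:,0]
E
python3 - <<'E'
from h import *
for n in('side','top'):
    s=snap(n,n+'0.png'); pickle.dump(s,open(n+'0.pkl','wb'))
    o,d=ray(s,(320,240)); print(n,s['vfov'],s['cx'],s['cy'],s['distortion'],o,d)
print(r.read_time(),r.read_eef_pos(),r.read_tcp_rot())
E
```

```text
pics
side 43.48451644038576 326.396707561108 233.78449113618916 [-0.0260136  0.         0.         0.         0.       ] [-0.12051005 -1.06878728  1.35594752] [ 0.40040411  0.58587445 -0.70457624]
top 49.7178600824518 323.4774956307177 237.52650447136642 [-0.02802959  0.          0.          0.          0.        ] [ 0.35999489 -0.06612089  1.42870514] [ 0.14549706  0.00779153 -0.989328  ]
0.1 [0.14353258 0.63330217 0.22576373] [-1.30252101e-04  1.11156730e-01  9.93802488e-01 -8.83037354e-04]
```

View pics/side0.png

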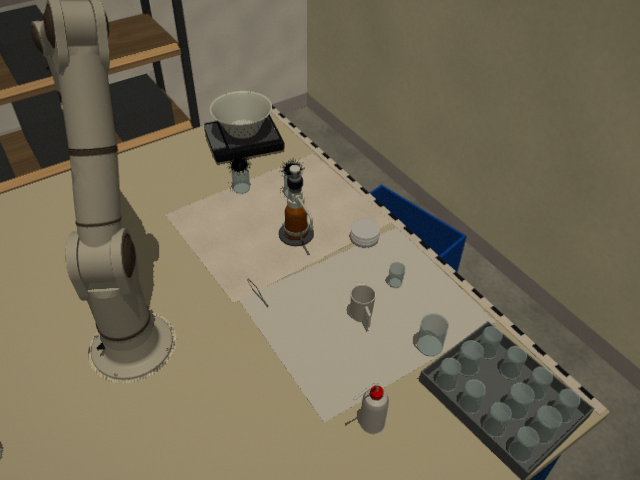

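View pics/top0.png

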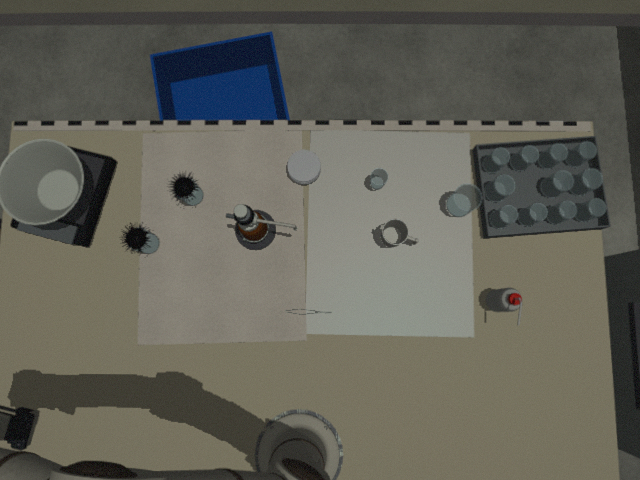

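Side: dispenser foot around (296,235), plunger (294,170), and the jug at (363,300) with its handle toward (368,320). Top: button around (243,212), spout end around (294,228), jug mouth (391,234), handle tip (414,240). I'll zoom in on both.

```bash
python3 - <<'E'
import cv2,numpy as np
t=cv2.imread('pics/top0.png');s=cv2.imread('pics/side0.png')
def c(i,x,y,w,h):return cv2.resize(i[y:y+h,x:x+w],(400,300),interpolation=cv2.INTER_CUBIC)
g=lambda a:np.clip(a*1.3,0,255).astype('uint8')
o=np.vstack([np.hstack([c(t,220,190,80,60),c(t,355,205,80,60)]),np.hstack([c(s,253,155,100,75),c(s,320,275,80,60)])])
cv2.imwrite('pics/crop0.png',g(o))
E
```

```text
(no output)
```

View pics/crop0.png

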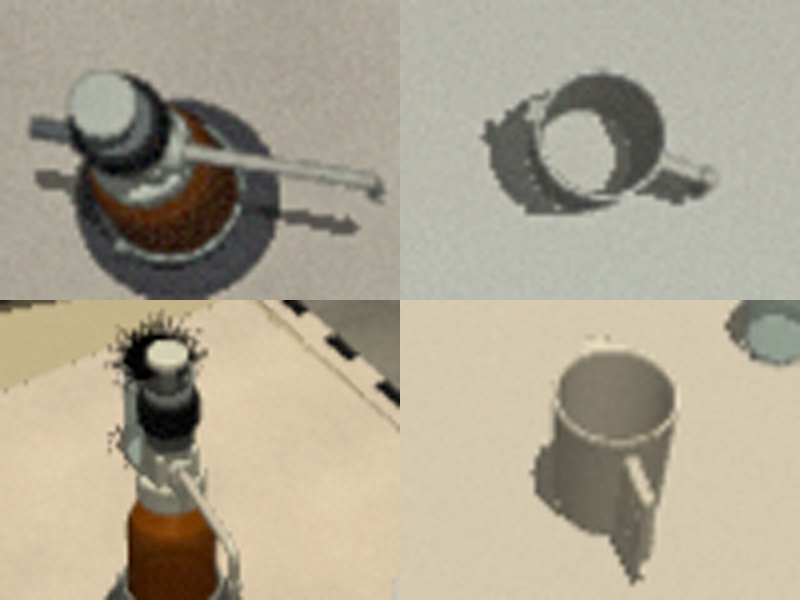

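The top crop shows the button centre at (240.6,210.8), nozzle (295,227.6), rim centre (395,232.3) and handle top (415,240). The side crop shows the button at (295,168.5), rim centre (363,294) and handle top (367,308).

```bash
python3 - <<'E'
from h import *
S=pickle.load(open('side0.pkl','rb'));T=pickle.load(open('top0.pkl','rb'))
for n,a,b in [('button',(240.6,210.8),(295,168.5)),('rim',(395.1,232.3),(363,294)),('handletop',(415,240),(367,308))]: print(n,*tri(T,a,S,b))
print('button z.27',onz(T,(240.6,210.8),.27),onz(S,(295,168.5),.27))
print('foot top',onz(T,(255.4,230),.008))
print('spout end @.17/.13',onz(T,(295,227.6),.165),onz(T,(295,227.6),.125))
print('rim z.09',onz(T,(395.1,232.3),.09),onz(S,(363,294),.09)); print('handle',onz(T,(415,240),.078),onz(S,(367,308),.078))
for n,uv,z in [('urA',(184,186),.11),('urB',(136,238),.11),('dish',(303,167),.04),('bks',(377,178),.05),('bkb',(461,202),.08),('forc',(309,311),0)]: print(n,onz(T,uv,z))
for s in(T,S):
  # foot dark mask
  pass
E
```

```text
button [0.59988052 0.12427475 0.26627   ] 0.003808233357883944
rim [ 0.57997324 -0.25347149  0.08848548] 0.004519163152219274
handletop [ 0.55740078 -0.3033626   0.09540328] 0.0017638523379271658
button z.27 [0.59737553 0.12446275 0.27      ] [0.59924545 0.11958696 0.27      ]
foot top [0.59666376 0.12487618 0.008     ]
spout end @.17/.13 [0.5767319  0.00581115 0.165     ] [0.58359227 0.00808801 0.125     ]
rim z.09 [ 0.57767443 -0.25220575  0.09      ] [ 0.5813661  -0.25514099  0.09      ]
handle [ 0.55916787 -0.30603657  0.078     ] [ 0.56764258 -0.29307307  0.078     ]
urA [0.69622088 0.30123578 0.11      ]
urB [0.55811767 0.41993303 0.11      ]
dish [ 0.76854955 -0.00741246  0.04      ]
bks [ 0.7348912  -0.21096908  0.05      ]
bkb [ 0.66154574 -0.43111255  0.08      ]
forc [ 0.37394934 -0.02544437  0.        ]
```

```bash
cat >> h.py <<'E'
from scipy.spatial.transform import Rotation as Ro
def qd(a): return np.array([0,np.cos(a/2),np.sin(a/2),0])   # tool down, tool x at yaw a
def yaw():
    w,x,y,z=r.read_tcp_rot(); m=Ro.from_quat([x,y,z,w]).as_matrix(); return np.arctan2(m[1,0],m[0,0])
AX=np.array([.598,.1235])
def st(): return np.round([r.read_time(),*r.read_eef_pos(),*r.read_contact_force(),r.read_ft_torque()[2],r.read_gripper_width()],4).tolist()
E
python3 - <<'E'
from h import *
for a in np.arange(-3,3.2,.5):
    q=r.solve_ik([*AX,.212],qd(a)); print(round(a,2),None if q is None else np.round(q,2))
# jug pick candidates: tool y horizontal, tilt
h=np.array([-.36,-.93]);h/=np.linalg.norm(h)
for t in(0,20,35,50):
  for sg in(1,-1):
    z=np.r_[-h*np.sin(np.radians(t)),-np.cos(np.radians(t))]; y=sg*np.r_[-h[1],h[0],0]; x=np.cross(y,z)
    q=Ro.from_matrix(np.c_[x,y,z]).as_quat()[[3,0,1,2]]
    g1=np.r_[np.array([.58,-.2535])+.062*h,.055]+.019*z; g2=g1.copy(); g2[:2]+=np.array([.576,.005])-[.58,-.2535]
    for g in(g1,g2):
        s=r.solve_ik(g,q); print(t,sg,None if s is None else np.round(s,2))
E
```

```text
-3.0 [-0.09  0.42 -0.2   1.68  0.09  1.06  1.39]
-2.5 [-0.03  0.43 -0.28  1.67  0.13  1.06  1.86]
-2.0 [ 0.04  0.44 -0.38  1.67  0.18  1.07  2.32]
-1.5 [ 0.59  0.8  -1.3   1.65  0.79  1.32  2.36]
-1.0 [-1.09  0.84  1.36  1.71 -0.85  1.32 -2.13]
-0.5 [-1.01  0.67  1.13  1.71 -0.65  1.19 -1.78]
0.0 [-0.46  0.42  0.28  1.69 -0.13  1.05 -1.71]
0.5 [-0.4   0.41  0.2   1.69 -0.09  1.05 -1.24]
1.0 [-0.36  0.41  0.15  1.69 -0.07  1.05 -0.76]
1.5 [-0.31  0.41  0.08  1.68 -0.04  1.05 -0.29]
2.0 [-0.26  0.41  0.01  1.68 -0.01  1.05  0.19]
2.5 [-0.2   0.41 -0.06  1.68  0.03  1.05  0.66]
3.0 [-0.14  0.42 -0.14  1.68  0.06  1.05  1.13]
0 1 [-0.09  0.85  0.82  1.73 -0.76  0.91  0.68]
0 1 [-0.12  0.57  0.21  1.93 -0.19  0.66 -0.16]
0 -1 [-0.32  1.24  1.35  1.74 -1.27  1.31 -2.17]
0 -1 [ 0.93  1.08 -1.31  1.9   1.16  1.19  1.95]
20 1 [ 0.22  0.84  0.63  1.66 -0.91  1.11  0.9 ]
20 1 [ 0.02  0.59  0.3   1.99 -0.83  0.73  0.57]
20 -1 [-0.04  1.11  1.13  1.67 -1.28  1.44 -2.05]
20 -1 [-0.55  0.97  1.13  2.   -1.37  1.24 -2.22]
35 1 [ 0.3   0.98  0.71  1.58 -1.13  1.41  1.09]
35 1 [ 0.24  0.66  0.21  1.98 -1.07  0.88  0.9 ]
35 -1 [ 0.2   1.07  0.9   1.58 -1.26  1.54 -2.  ]
35 -1 [-0.12  0.78  0.68  2.   -1.3   1.14 -2.1 ]
50 1 [ 0.55  1.03  0.46  1.47 -1.1   1.52  1.1 ]
50 1 [ 0.66  0.78 -0.16  1.94 -1.02  0.92  1.01]
50 -1 [ 0.31  1.21  0.9   1.48 -1.4   1.81 -1.93]
50 -1 [ 0.17  0.84  0.46  1.96 -1.34  1.27 -1.94]
```

```bash
python3 - <<'E'
from h import *
print(st())
p=r.read_eef_pos(); r.move_linear([p[0],p[1],.38],feed=.3)
r.move_to([*AX,.36],qd(1.7)); print(st(),r.read_qpos().round(3) if hasattr(r.read_qpos(),'round') else r.read_qpos())
S=snap('side','side1.png');T=snap('top','top1.png')
r.move_linear([*AX,.29],feed=.15); print(st())
a=cv2.resize(S['img'][100:250,220:370],(400,400),interpolation=3);b=cv2.resize(T['img'][140:290,170:320],(400,400),interpolation=3)
cv2.imwrite('pics/c1.png',np.hstack([a,b])[:,:,::-1])
E
```

```text
[0.1, 0.1435, 0.6333, 0.2258, 0.5521, 0.4196, -0.1823, 0.0035, 0.0918]
[3.1833, 0.5976, 0.1253, 0.36, -0.8045, 0.106, 0.5359, 0.001, 0.0918] [-0.283  0.303  0.042  1.494 -0.014  1.345 -0.107]
[3.9, 0.5984, 0.1237, 0.2906, 0.6775, 0.0026, 1.2482, 0.0248, 0.0919]
```

View pics/c1.png

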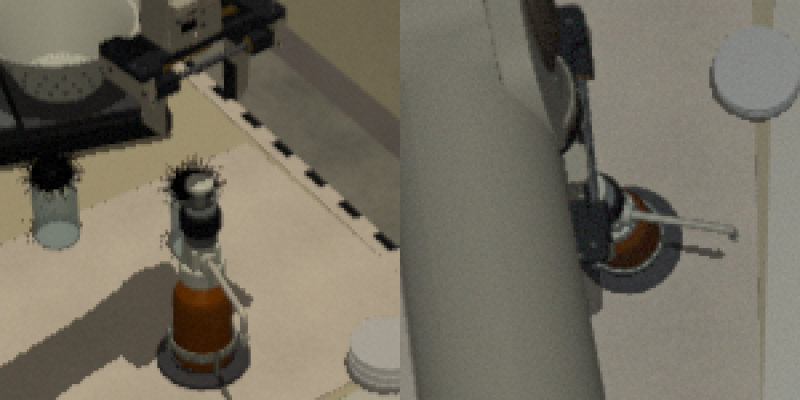

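The side view shows the open gripper above the dispenser with the plunger at about (295,170). The fingers straddle the axis, so I'll descend and grip the collar.

```bash
python3 - <<'E'
from h import *
for z in(.25,.225,.212):
    r.move_linear([*AX,z],feed=.08); print(st())
r.move_gripper(.05); print('50mm',st())
r.move_gripper(.03); print('grip',st(),r.read_grasp_force(),yaw())
q=r.read_qpos(); print(q)
E
```

```text
[4.55, 0.598, 0.1235, 0.2498, 0.8234, -0.2837, 0.5409, -0.034, 0.0917]
[5.0083, 0.5976, 0.1234, 0.2243, 1.0777, 0.5125, 1.853, -0.0006, 0.0917]
[5.3167, 0.5975, 0.1234, 0.2113, 0.0334, -0.5128, -0.079, 0.0026, 0.0922]
50mm [6.1583, 0.5985, 0.1236, 0.2121, 2.0559, 0.2035, -1.1279, 0.0252, 0.05]
grip [6.425, 0.6004, 0.1238, 0.2123, 8.3599, 1.7438, -4.2561, 0.0244, 0.0452] 29.98301535844803 1.6998476174523305
[-0.27605138  0.41113829  0.03738982  1.68080001 -0.01684209  1.04510761
 -0.10434364]
```

```bash
python3 - <<'E'
from h import *
r.move_linear([.601,.1236,.212],feed=.05); print(st())
q=np.array(r.read_qpos()); 
q0=q.copy(); y0=yaw(); t=[]
for i in range(1,34):
    q[6]=q0[6]+.05*i; r.move_j(q); 
    tz=r.read_ft_torque()[2]; t.append(tz); print(round(.05*i,2),round(yaw()-y0,3),round(tz,3),np.round(r.read_contact_force(),1),flush=True)
    if i>2 and abs(tz)>.22: break
print(st(),q)
E
```

```text
[6.675, 0.6005, 0.1238, 0.2122, -1.7595, 0.3471, 3.6644, 0.0487, 0.0451]
0.05 0.049 -0.033 [0.2 0.  0.4]
0.1 0.098 -0.085 [ 1.1 -0.2  1. ]
0.15 0.148 -0.024 [1.7 1.3 0. ]
0.2 0.198 0.073 [2.  0.7 0.1]
0.25 0.248 0.052 [ 3.1  0.8 -0.4]
0.3 0.297 -0.026 [ 4.   0.5 -0.7]
0.35 0.347 -0.064 [ 4.9  2.5 -2.2]
0.4 0.398 -0.082 [ 4.7  1.8 -1.6]
0.45 0.448 0.025 [ 5.3  1.4 -3. ]
0.5 0.498 0.108 [ 6.1  2.9 -2.8]
0.55 0.548 0.092 [ 5.6  2.3 -2.5]
0.6 0.598 0.033 [ 6.3  2.5 -2.8]
0.65 0.648 -0.072 [ 5.3  2.4 -3.2]
0.7 0.698 -0.079 [ 6.6  1.9 -2.9]
0.75 0.748 0.014 [ 4.2  1.6 -2.7]
0.8 0.798 0.012 [ 6.4  2.7 -3.3]
0.85 0.849 0.082 [ 5.9  1.7 -4.1]
0.9 0.898 -0.012 [ 5.9  3.1 -2.7]
0.95 0.948 -0.091 [ 6.6  2.9 -3.9]
1.0 0.998 -0.073 [ 6.9  3.1 -3.8]
1.05 1.049 0.001 [ 6.7  3.8 -3.5]
1.1 1.099 0.067 [ 7.2  3.6 -4.1]
1.15 1.149 0.034 [ 7.6  3.2 -4.7]
1.2 1.199 -0.007 [ 7.4  3.4 -5.1]
1.25 1.247 -0.426 [ 6.4  4.3 -3.8]
[12.925, 0.6015, 0.1251, 0.2123, 6.3793, 4.2617, -3.7935, -0.4261, 0.0453] [-0.27530939  0.41522127  0.03720257  1.67492962 -0.01773539  1.05288779
  1.14693557]
```

The torque sawtooth puts the starting position at click 4, with the end stop at +1.2. I'll turn back clockwise by 0.6.

```bash
python3 - <<'E'
from h import *
q=np.array(r.read_qpos()); e=1.14694-1.25
for a in np.arange(1.2,.585,-.05):
    q[6]=e+a; r.move_j(q); print(round(a,2),round(r.read_ft_torque()[2],3))
r.wait(.2); print('end',r.read_ft_torque()[2],yaw()-1.69985)
E
```

```text
1.2 0.011
1.15 0.057
1.1 0.049
1.05 -0.065
1.0 -0.029
0.95 -0.06
0.9 0.025
0.85 0.033
0.8 0.051
0.75 -0.051
0.7 -0.073
0.65 -0.013
0.6 0.04
end 0.028018516084780218 0.6028366555961386
```

```bash
python3 - <<'E'
from h import *
r.move_gripper(.088); p=r.read_eef_pos()
r.move_linear([p[0],p[1],.33],feed=.2); print(st())
S=snap('side');T=snap('top'); pickle.dump((S,T),open('s2.pkl','wb'))
c=np.array([.5815,-.2515]);h=np.array([-.325,-.946]);h/=np.linalg.norm(h)
out=[]
for s,(x,y,w) in((S,(325,275,75)),(T,(365,200,60))):
    k=8; x0,y0=x,y; 
    im=cv2.resize(s['img'][y0:y0+w,x0:x0+w],(400,400),interpolation=3).copy(); k=400/w
    th=np.linspace(0,6.28,40)
    pts=np.vstack([np.c_[c[0]+.0355*np.cos(th),c[1]+.0355*np.sin(th),0*th+.09],np.c_[c[0]+.029*np.cos(th),c[1]+.029*np.sin(th),0*th]])
    for u in proj(s,pts): cv2.circle(im,tuple(int(v) for v in ((u-[x0,y0]+.5)*k)),1,(255,0,0),-1)
    for u in proj(s,[np.r_[c+.062*h,.022],np.r_[c+.062*h,.078],np.r_[c+.035*h,.078]]): cv2.circle(im,tuple(int(v) for v in ((u-[x0,y0]+.5)*k)),3,(0,200,0),-1)
    out.append(im)
cv2.imwrite('pics/j2.png',np.clip(np.hstack(out)[:,:,::-1]*1.2,0,255))
E
```

```text
[17.9667, 0.6008, 0.1249, 0.3288, 0.772, 1.0541, -0.8897, 0.0454, 0.0879][ WARN:0@1.807] global loadsave.cpp:1063 imwrite_ Unsupported depth image for selected encoder is fallbacked to CV_8U.
```

View pics/j2.png

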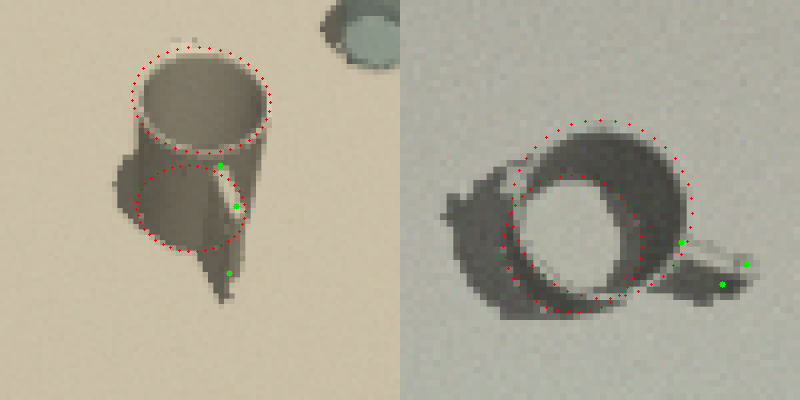

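The projected outlines fit: jug axis about (0.581,-0.2515), and the green handle points lie on the bar in both views. Next, the grasp.

```bash
cat >> h.py <<'E'
JC=np.array([.581,-.2515]);HH=np.array([-.325,-.946]);HH/=np.linalg.norm(HH)
AX=np.array([.6018,.125]); SP=np.array([.581,.0068])
TZ=np.r_[-HH*np.sin(np.radians(35)),-np.cos(np.radians(35))]; TY=np.r_[-HH[1],HH[0],0]
JQ=Ro.from_matrix(np.c_[np.cross(TY,TZ),TY,TZ]).as_quat()[[3,0,1,2]]
def gp(c,h): return np.r_[c+.062*HH,h]+.019*TZ
E
python3 - <<'E'
from h import *
g=gp(JC,.055)
pre=g-.12*TZ
r.move_gripper(.06)
r.move_to(pre+[0,0,.08],JQ); print(st())
r.move_linear(pre,feed=.25); r.move_linear(g,feed=.12); print(st(),g)
S=snap('side');T=snap('top')
a=cv2.resize(S['img'][225:375,290:440],(400,400),interpolation=3);b=cv2.resize(T['img'][160:310,330:480],(400,400),interpolation=3)
cv2.imwrite('pics/g3.png',np.hstack([a,b])[:,:,::-1])
E
```

```text
[20.6083, 0.5438, -0.3627, 0.2184, 0.5029, 0.1742, -0.3466, 0.0022, 0.0598]
[22.225, 0.5645, -0.301, 0.0401, -0.141, 0.0533, 0.422, -0.0557, 0.0601] [ 0.56439633 -0.29982947  0.03943611]
```

View pics/g3.png

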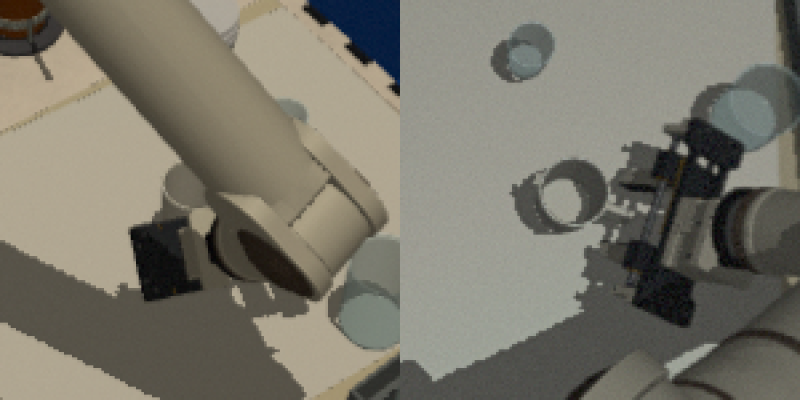

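The fingers straddle the handle (top crop around (610,215)) and the jug hasn't moved. The gripper corner is near the big beaker but will move away from it. I'll close, lift and carry.

```bash
python3 - <<'E'
from h import *
r.move_gripper(.004); print('grip',st(),r.read_grasp_force())
g=r.read_eef_pos(); g=np.array(g)
r.move_linear(g+[0,0,.014],feed=.06); print(st(),r.read_grasp_force())
d=np.r_[SP-JC,0]
r.move_linear(g+[0,0,.014]+d*.7,feed=.12)
S=snap('side');T=snap('top'); pickle.dump((S,T),open('s4.pkl','wb'))
print(st())
a=cv2.resize(S['img'][190:310,250:370],(400,400),interpolation=3);b=cv2.resize(T['img'][180:280,270:370],(400,400),interpolation=3)
cv2.imwrite('pics/g4.png',np.hstack([a,b])[:,:,::-1])
E
```

```text
grip [23.175, 0.5644, -0.2999, 0.0394, 0.8049, 0.7413, -0.369, -0.0497, 0.0085] 29.998027682304382
[23.5583, 0.5648, -0.3003, 0.0542, 0.0787, 0.2555, -0.268, -0.0077, 0.0087] 29.99613046646118
[25.3167, 0.5644, -0.1201, 0.0533, -0.5325, -0.2712, -1.7671, -0.0226, 0.0086]
```

View pics/g4.png

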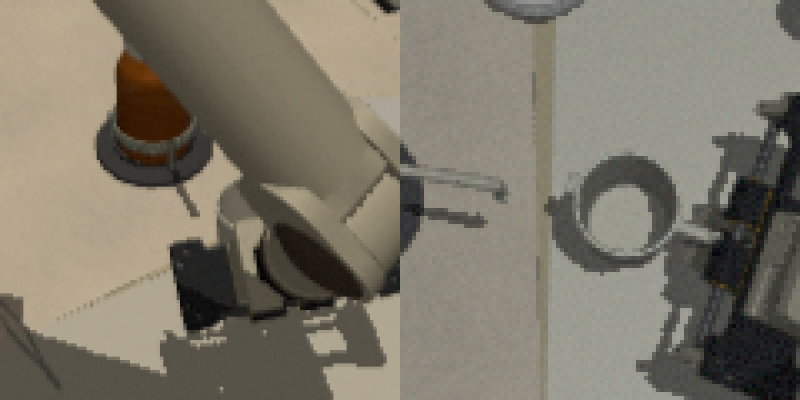

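In the top crop the nozzle end is at about (503,193), full image (295.4,227.9), and the rim centre at about (626,206), full image (326.2,231.2). I'll compare both in this one view so any camera bias cancels.

```bash
python3 - <<'E'
from h import *
S,T=pickle.load(open('s4.pkl','rb'))
n=onz(T,(295.4,227.9),.13); j=onz(T,(326.2,231.2),.104)
j0=JC+.7*(SP-JC)
print('nozzle',n,'jug',j,'expected jug',j0,'expected nozzle',SP,'need d',n[:2]-j[:2],'planned',SP-j0)
print('pred px nozzle',proj(T,[[*SP,.125],[*AX,.171]]),'jug',proj(T,[[*j0,.104]]))
E
```

```text
nozzle [0.58196278 0.00677764 0.13      ] jug [ 0.57789903 -0.07168022  0.104     ] expected jug [ 0.581   -0.07069] expected nozzle [0.581  0.0068] need d [0.00406375 0.07845786] planned [0.      0.07749]
pred px nozzle [[295.49372988 228.60206012]
 [246.78739563 217.10023144]] jug [[325.81976652 230.01879848]]
```

```bash
python3 - <<'E'
from h import *
p=np.array([.5644,-.3003,.0535]); d=np.r_[SP-JC+[.002,0],0]
t=p+d
r.move_linear(t,feed=.08); print(st())
r.move_linear([t[0],t[1],.0415],feed=.04); print(st())
r.move_linear([t[0],t[1],.0395],feed=.02); print(st())
r.move_gripper(.05); e=np.array(r.read_eef_pos()); print(st())
r.move_linear(e-.12*TZ,feed=.2); print(st())
r.move_linear(np.array(r.read_eef_pos())+[-.0,-.03,.22],feed=.3)
r.move_gripper(0); print(st(),r.read_qpos())
S=snap('side');T=snap('top'); pickle.dump((S,T),open('s5.pkl','wb'))
a=cv2.resize(S['img'][190:290,250:350],(400,400),interpolation=3);b=cv2.resize(T['img'][180:280,240:340],(400,400),interpolation=3)
cv2.imwrite('pics/g5.png',np.hstack([a,b])[:,:,::-1])
E
```

```text
[26.4333, 0.5665, -0.043, 0.0534, 0.1756, -0.6139, -0.3345, -0.0111, 0.009]
[26.8833, 0.566, -0.042, 0.041, -0.0587, -0.3881, -1.2887, 0.031, 0.0089]
[27.1333, 0.5665, -0.042, 0.0395, 0.5715, 0.1342, -0.7573, -0.0151, 0.009]
[27.9667, 0.5664, -0.042, 0.0395, 0.7447, -0.1357, 0.0346, -0.0049, 0.0497]
[28.7167, 0.5438, -0.106, 0.1373, -0.7174, 1.096, -0.0006, 0.0029, 0.0501]
[30.525, 0.5437, -0.136, 0.3574, 0.4807, 0.7242, -0.458, -0.0324, 0.0003] [ 0.26514386  0.29907497  0.37390879  1.67565629 -0.69388416  1.44069842
  0.48788066]
```

View pics/g5.png

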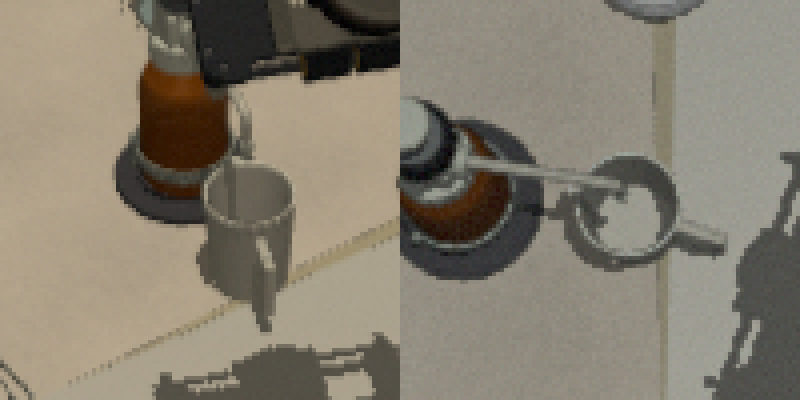

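The jug stands under the spout. Side crop: nozzle end (240,150), rim centre (249,197). Top crop: nozzle (623,188), rim centre (625,211). I'll check these numerically.

```bash
python3 - <<'E'
from h import *
S,T=pickle.load(open('s5.pkl','rb'))
print('T',onz(T,(295.5,226.7),.13),onz(T,(296,232.4),.09)); print('S',onz(S,(309.7,227.2),.125),onz(S,(312,239),.09))
print(tri(T,(295.5,226.7),S,(309.7,227.2)),tri(T,(296,232.4),S,(312,239)))
for a in(1.7,2.2,2.7): print(r.solve_ik([*AX,.3],qd(a)))
E
```

```text
T [0.58506029 0.00655553 0.13      ] [0.57685146 0.00732692 0.09      ]
S [0.58325573 0.01624079 0.125     ] [5.81202632e-01 4.29478664e-04 9.00000000e-02]
(array([0.58150488, 0.00772282, 0.13351016]), np.float64(0.006438172959656355)) (array([0.58085758, 0.00611532, 0.08466197]), np.float64(0.006915293948874878))
[-0.37426981  0.34590463  0.16428355  1.57467289 -0.0589543   1.22587007
 -0.07039945]
[-0.33744458  0.34483138  0.11609548  1.57329463 -0.04161902  1.22588559
  0.41515543]
[-0.2902382   0.34435545  0.05445534  1.571518   -0.01952305  1.22625092
  0.89682471]
```

```bash
python3 - <<'E'
from h import *
S,T=pickle.load(open('s5.pkl','rb')); o=[]
for s,x,y in((S,290,205),(T,270,205)):
    im=cv2.resize(s['img'][y:y+50,x:x+50],(400,400),interpolation=3).copy()
    for u,c in zip(proj(s,[[*SP,.125],[*SP,.16],[*SP,.09]]),[(255,0,0),(0,255,0),(0,0,255)]): cv2.circle(im,tuple(int(v) for v in (u-[x,y]+.5)*8),3,c,-1)
    o.append(im)
cv2.imwrite('pics/n6.png',np.clip(np.hstack(o)[:,:,::-1]*1.2,0,255).astype('uint8'))
E
```

```text
(no output)
```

View pics/n6.png

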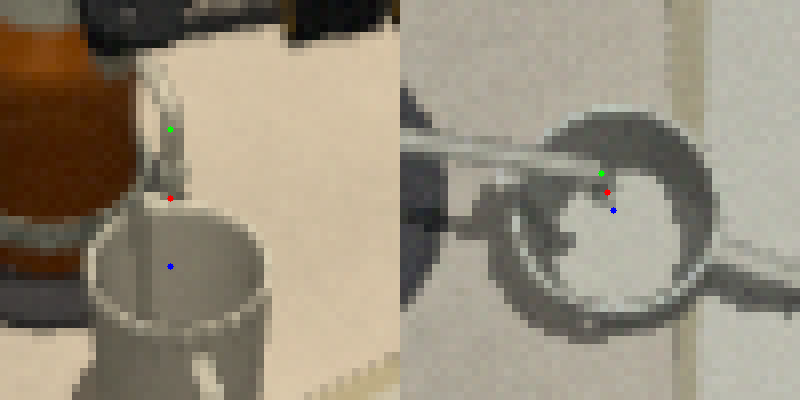

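The nozzle, dropped to rim height (blue dots), lands on the rim centre in both views. Now the plunger press.

```bash
python3 - <<'E'
from h import *
r.move_to([*AX,.36],qd(2.2)); print(st())
r.move_linear([*AX,.285],feed=.15); r.wait(.2); f0=r.read_contact_force()[2]; print(st())
z=.272
while z>.243:
    r.move_linear([*AX,z],feed=.03); e=r.read_eef_pos(); f=r.read_contact_force(); print(round(z,4),np.round(e,4),np.round(f,1),flush=True)
    if f[2]-f0>16: break
    z-=.002 if z>.254 else .001
E
```

```text
[31.7, 0.6018, 0.1219, 0.3596, 0.9079, -0.2321, 0.1878, -0.0191, 0.0006]
[32.55, 0.6026, 0.125, 0.2864, 0.5148, 0.3409, -0.0796, -0.0633, 0.0002]
0.272 [0.6017 0.125  0.2718] [0.3 1.4 0.4]
0.27 [0.6022 0.1251 0.2704] [ 0.1  0.3 -0.2]
0.268 [0.6021 0.125  0.2682] [1.4 0.7 1.4]
0.266 [0.602 0.125 0.266] [1.2 0.2 1.7]
0.264 [0.6019 0.125  0.264 ] [1.  0.7 3. ]
0.262 [0.6019 0.125  0.2619] [1.1 0.8 2.8]
0.26 [0.6019 0.125  0.2599] [0.2 0.7 2.6]
0.258 [0.6018 0.125  0.2579] [1.2 0.1 3.1]
0.256 [0.602  0.125  0.2564] [-0.7  0.3  6.3]
0.254 [0.602  0.125  0.2547] [ 0.1 -0.4  7.1]
0.253 [0.602  0.125  0.2539] [-0.1 -0.8  7.2]
0.252 [0.602 0.125 0.253] [-0.9 -0.3  9.3]
0.251 [0.602  0.1251 0.2522] [-0.7  0.   9.7]
0.25 [0.602  0.125  0.2513] [-1.4 -0.3 10.3]
0.249 [0.602  0.125  0.2504] [-1.3 -0.4 11.1]
0.248 [0.6021 0.125  0.2502] [-2.4 -1.4 14.2]
0.247 [0.6022 0.125  0.2501] [-5.  -0.9 19.2]
```

```bash
python3 - <<'E'
from h import *
r.wait(.8); print(st())
r.move_linear([*AX,.285],feed=.05); print(st())
r.move_linear([*AX,.40],feed=.2); r.move_to([.45,.25,.42],qd(2.2)); r.wait(.3); print(st())
S=snap('side');T=snap('top')
a=cv2.resize(S['img'][130:280,230:380],(400,400),interpolation=3);b=cv2.resize(T['img'][130:330,170:370],(400,400),interpolation=3)
cv2.imwrite('pics/f7.png',np.hstack([a,b])[:,:,::-1])
E
```

```text
[37.9333, 0.6022, 0.1251, 0.2501, -4.2946, -1.0446, 18.1453, -0.0153, 0.0003]
[38.8417, 0.6014, 0.1249, 0.2844, -1.0567, 0.607, 0.5868, -0.0035, 0.0005]
[40.675, 0.4509, 0.249, 0.4195, 0.0243, 0.3582, 0.4886, 0.0046, 0.0]
```

View pics/f7.png

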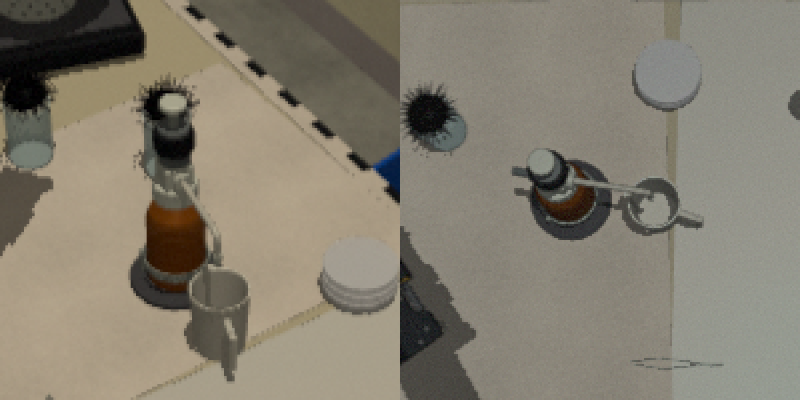

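The plunger is back up (side crop (172,102)), and the jug stands under the spout (side (220,310), top (652,205)). The other things in view haven't moved and the robot is clear.

```bash
python3 -c "
from rig import r
print(r.sign_off())"
```

```text
the job is handed in; nothing more can be done
None
```

The job is handed in at about 41 s: the collar is on the second click, the jug stands under the spout, and the plunger was pressed to the second stop, held and let back up; the bystanders in the last pictures had not moved, though I did not re-check the two beakers or the wash bottle.

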